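# Put the wax tub back beside the thinner tin

## Task

Put the big round wax tub back in its place: it is too wide to grasp, so push it straight back against the front of the bottle riser, then slide it along the riser, keeping it against the riser all the way, until it stands up against the rectangular thinner tin. Stop gently there without shoving the tin, keep the tub standing on the bench, and leave everything else where it is.

Things in the scene. Friction and masses are not known exactly. Their poses are not given: they have to be found in the camera images.
- wax_tub: Round black plastic wax tub with a red-brown band and a ribbed lid, upright and loose on the bench in front of the riser; 110 mm in diameter (straight sides), 74 mm high, about 0.6 kg (0.45 to 0.78), smooth and slippery (friction about 0.35), slides under 1.2 to 3.5 N. Origin at the centre of its underside, z up; its yaw means nothing.
- riser: Bottle riser: long low brown wooden step fixed along the far side of the bench, 160 mm deep (x), 1060 long (y), 70 high, sample pots and a few bottles fixed on it, turned up to 0.1 rad. Origin at the centre of its underside, x away from the robot, y along it to the robot's left. Its flat front face is at x = -80 mm in this frame: a tub touching it has its centre at x = -135 mm.
- thinner_tin: Upright rectangular grey steel tin, black cap, wire handle; 95 mm deep (x), 150 wide (y), 190 high (205 over the handle), 2.4 kg, loose, slides at about 11 N or more. Stands against the riser's face near its left or right end (random). Origin at the centre of its underside, axes as the riser's; sides at y = +-75 mm: a tub touching one has its centre 130 mm from it along y.
- brush_box: Open plywood box of brushes, 95 mm deep (x), 150 mm wide (y), 100 mm high, brushes up to 200 mm, 2 kg, loose; stands against the riser's front face at the end opposite to the thinner tin. Origin at the centre of its underside. Leave it.
- salve_tin: Bystander: small round aluminium tin, 68 mm in diameter, 40 mm high, loose. It stands to one side of the tub, nearer the robot than the strip along the riser: its rim is at least 140 mm from the riser's face. Origin at the centre of its underside.
- sanding_block: Bystander: cork sanding block, 60 x 80 x 32 mm high, loose, on the tub's other side, likewise at least 135 mm from the riser's face. Origin at the centre of its underside.
- bottle_c: Bystander: amber-brown stain bottle on the bench, left and nearer the robot, 60 mm in diameter, 150 mm high. Origin at the centre of its underside.
- filler_jar: Bystander: white jar of filler on the bench, right and nearer the robot, 68 mm in diameter, 75 mm high. Origin at the centre of its underside.
- bottle_b: Bystander: pale bottle with a white cap on the bench, right, 50 mm in diameter, 120 mm high. Origin at the centre of its underside.
Things that resemble listed ones, but are neither listed nor needed, are in the scene too. What is shaped like the wax_tub but turquoise is not meant.

How it is judged:
On the way:
1. the tub has been pushed back against the riser (gap under 12 mm) while still more than 60 mm from the thinner tin (x of wax_tub in the frame of riser between -0.147 and -0.128 m and (y of wax_tub in the frame of thinner_tin between 0.19 and 0.73 m or y of wax_tub in the frame of thinner_tin between -0.73 and -0.19 m)), for 0.1 s.
At the end, for the whole second after the job is handed in: The tub stands upright and still on the bench, within 8 mm of the riser's front face and within 10 mm of the side of the thinner tin (x of wax_tub in the frame of riser between -0.143 and -0.128 m and (y of wax_tub in the frame of thinner_tin between 0.124 and 0.14 m or y of wax_tub in the frame of thinner_tin between -0.14 and -0.124 m) and angle between wax_tub's own z axis and vertical below 0.05 rad and height (world z) of wax_tub below 0.006 m and linear speed of each of wax_tub, thinner_tin below 0.01 m/s); the robot touches nothing.
It fails at once if the tub strays more than 30 mm from the riser's face once it is within 150 mm of the thinner tin (x of wax_tub in the frame of riser below -0.165 m and (y of wax_tub in the frame of thinner_tin between 0.11 and 0.28 m or y of wax_tub in the frame of thinner_tin between -0.28 and -0.11 m)).
It fails at once if the tub is lifted more than 15 mm or tipped more than 0.25 rad (height (world z) of wax_tub above 0.015 m or angle between wax_tub's own z axis and vertical above 0.25 rad).
It fails at once if the thinner tin is shoved more than 15 mm (distance of thinner_tin from where it was at the start of the episode above 0.015 m).
It fails at once if a bystander is moved more than 20 mm (distance of any of brush_box, salve_tin, sanding_block, bottle_c, filler_jar, bottle_b from where it was at the start of the episode above 0.02 m).
It also fails if it takes over 58 s, if anything falls off the work surface, if the arm or the gripper's body presses on something with over 40 N, if the wrist force passes 120 N, or if a joint passes its speed limit or range.

## Robot

A 7-joint arm with a two-finger parallel gripper is mounted at the origin on the work surface. World frame = base frame: x ahead of the robot, y to its left, z up, the work surface at z = 0. Lengths are in m, angles in rad, forces in N, time in s.
With the tool pointing down it reaches from about 0.35 to 0.9 m from the base axis. Payload 7.2 kg.
Tool frame: the origin (TCP) lies on the centre line of the jaws, within the pads' length; the fingertips stand 14 mm ahead of it and the grasp point (between the pads) lies 5 mm behind it; z points along the fingers, y is the direction in which the jaws open and shut (so a half turn about z gives the same grasp; the last joint's range is limited). The gripper opens to 88 mm and grips with 3 to 60 N. Pads are 20 mm wide; open, the fingers measure 115 mm over their backs; the gripper's body (75 mm by 178 mm) begins 61 mm behind the grasp point.
Start: joints at [1.152, 0.411, -0.013, 1.596, 0.006, 1.134, -0.082], TCP at [0.215, -0.587, 0.237] pointing down, gripper open.
Joint ranges: [-2.95, 2.95], [-0.29, 1.99], [-1.47, 1.44], [0.14, 2.54], [-1.03, 4.17], [0.13, 1.85], [-2.86, 2.86]. Speed limits (rad/s): [2.39, 2.39, 3.01, 3.01, 3.14, 3.14, 3.14].

## Interface

Orientations are given as a unit quaternion [x, y, z, w].
In Python, from cell import get_obs, get_image, finish_job, silhouettes, tip_of gives the robot as it stands.
- The arm moves only by the tool move_arm, never from a script. Its argument "moves" is a list of rows, each a list of 7 numbers: the turn, a rotation vector about the tool's x, y, z in units of 5 degrees (1.0 is 5 degrees), then the shift along the tool's x, y, z in units of 25 mm (1.0 is 25 mm), then the finger opening in mm, from 0 to 87.8. In form: [[wx, wy, wz, x, y, z, grip], ...]. A call has 1 to 8 rows; each row is the pose to reach, as a shift and turn from the pose commanded when the call began, along the tool's axes at that moment; what a row does not reach only later rows make up. A row lasts 1/10 s, in which the tool goes at most 50 mm and 8.59 degrees, less where a joint would pass 70% of its speed; a pose out of reach is approached as far as the arm can. A call with a gripper value outside its range is refused whole. The fingers move at their own pace and stop on an object; the grip force is fixed at half the most. Time passes only in rows, so rows that repeat a pose let the fingers close. It gives the time, the measured TCP pose, the force and the opening at its end, in the units of the state.
- get_obs(): the state, without advancing time (a new reading comes with each control period).
- get_image(name): name is "scene" or "top" or "wrist"; returns a dict with "color" (384x512x3 uint8, red, green, blue), "depth" (384x512 float32, m along the optical axis (not along the pixel's ray), 0 where there is no reading), "K" (3x3 intrinsics, pixels), "R" (3x3) and "t" (3): a world point X has camera coordinates R X + t; the wrist camera has in their place "T_tool_cam" (4x4, takes a point from camera to tool coordinates, whose origin is the TCP and whose axes are the flange's). Camera axes: x right, y down, z forward; pixel columns grow to the right and rows downward; lengths in m; the calibration is good to about 2 mm. A picture is of the moment at which its call begins: read the wrist's pose just before it.
- finish_job(): hands the job in, once; it reports no verdict.
Trained networks look in a picture, given as the dict that the camera call returned (one of the last four; its "shot" number tells which), for a name from the list of things; names that differ only in an ending like _2 or _b are one class to them, and where a whole thing is asked for, a point or a joint stands for the part that bears it (a point fixed in the world has none). Each returns a list of dicts, best first, with "p" (0 to 1); they miss things now and then, are a little off and sometimes report something else, mostly with a low value. They report only what shows in the picture. A call takes as long as a camera call. They do not tell look-alikes from the thing itself.
- silhouettes(picture, target): "pixels" (384x512 bool, what is visible of it).
- tip_of(picture, target): "centre" ([x, y, z] in m, in world coordinates, good to about 4 mm: a listed point, or the origin of a listed thing).
The state is a dict: "t": time; "q": joint angles; "joint_velocities": joint speeds; "tau": joint torques, N m; "position": TCP position; "orientation": TCP orientation; "ft_force": force on the tool from outside, world axes, zero at the start; "ft_torque": the same for the moment, N m; "opening": finger opening in m.
Only numpy, scipy, OpenCV 4.12 (cv2) and the standard library are available. Lean on these libraries where they do the work, as an engineer would, in place of code of your own. Each camera call takes 0.05 s, during which the arm holds its last target. There are 200 camera calls.

## Working session

There is one attempt and no reset: what is moved stays moved. The work goes in short steps, Python scripts to look and compute and a tool call to move; the robot and the scene stay as the last step left them, time stands still between calls to the robot, and variables do not carry over. Pictures are saved under pics/ and viewed, about 8 in all and at most 12, crops included, and the job is handed in when it is done.

Besides the shell and the picture viewer there is one more tool, called after "Emit:" by a JSON object that holds its "api" and its "payload". move_arm: Moves the arm, as the interface text tells. Its arguments: {"type":"object","properties":{"moves":{"type":"array","items":{"type":"array","items":{"type":"number"}}}},"required":["moves"]}

```bash
mkdir -p pics; cat > h.py <<'E'
import numpy as np, cv2
from cell import get_obs, get_image, finish_job, silhouettes, tip_of
from scipy.spatial.transform import Rotation as Ro
def cloud(p):
    d=p["depth"];K=p["K"];v,u=np.indices(d.shape)
    c=np.stack([(u-K[0,2])*d/K[0,0],(v-K[1,2])*d/K[1,1],d],-1)
    w=(c-p["t"])@p["R"]; w[d==0]=np.nan
    return w
E
python3 - <<'E'
from h import *
o=get_obs();print(o["position"],o["orientation"],o["ft_force"],o["t"])
ims=[]
for n in("scene","top"):
    p=get_image(n);ims.append(p["color"])
    for k in "wax_tub riser thinner_tin brush_box salve_tin sanding_block bottle_c filler_jar bottle_b".split():
        print(n,k,[(np.round(r["centre"],3).tolist(),round(r["p"],2)) for r in tip_of(p,k)][:3])
    np.savez("%s.npz"%n,w=cloud(p),c=p["color"])
    cv2.imwrite(f"pics/{n}.png",p["color"][...,::-1])
E
```

```text
[ 0.21458155 -0.58647839  0.23581802] [ 9.84655472e-01  1.74507749e-01 -1.89686173e-04 -7.81727505e-04] [-0.25585072 -0.69927127  0.36207301] 0.0
scene wax_tub [([0.539, 0.071, -0.0], 0.79), ([0.345, -0.0, 0.0], 0.71), ([0.229, 0.311, 0.002], 0.63)]
scene riser [([0.72, 0.03, 0.0], 0.8), ([0.45, -0.142, 0.003], 0.17)]
scene thinner_tin [([0.619, 0.437, -0.001], 0.56)]
scene brush_box [([0.559, -0.368, -0.001], 0.75)]
scene salve_tin [([0.539, 0.072, -0.004], 0.74), ([0.45, -0.144, 0.001], 0.64)]
scene sanding_block [([0.465, 0.251, 0.002], 0.94)]
scene bottle_c [([0.364, 0.382, 0.0], 0.81), ([0.452, -0.42, 0.003], 0.78)]
scene filler_jar [([0.345, -0.34, -0.002], 0.95)]
scene bottle_b [([0.364, 0.382, 0.0], 0.81), ([0.452, -0.42, 0.003], 0.78)]
top wax_tub [([0.346, 0.002, -0.003], 0.8), ([0.229, 0.321, 0.002], 0.69), ([0.546, 0.072, 0.0], 0.66)]
top riser [([0.712, 0.028, -0.002], 0.92)]
top thinner_tin [([0.621, 0.442, 0.0], 0.6)]
top brush_box [([0.559, -0.373, -0.001], 0.77)]
top salve_tin []
top sanding_block [([0.472, 0.255, 0.004], 0.82), ([0.559, -0.37, 0.003], 0.49)]
top bottle_c [([0.449, -0.419, -0.001], 0.72), ([0.364, 0.378, -0.0], 0.68)]
top filler_jar [([0.343, -0.338, 0.0], 0.63)]
top bottle_b [([0.449, -0.419, -0.001], 0.72), ([0.364, 0.378, -0.0], 0.68)]
```

View pics/top.png

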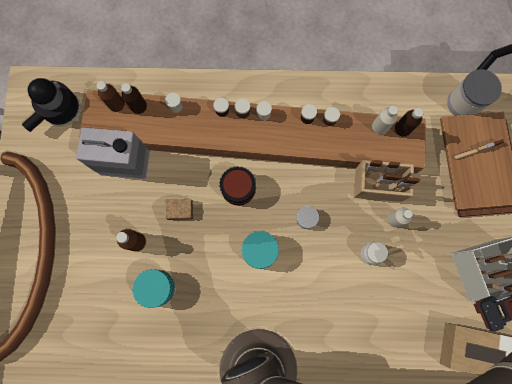

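View pics/scene.png

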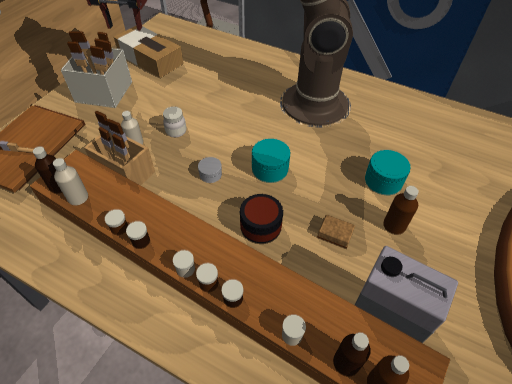

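The real (black and red) tub is at px (238,186) in the top view, about (0.54, 0.07). The tin is to the left at (112,153), so the slide goes toward +y. Next I'll fit the riser face, the tin side and the tub precisely.

```bash
cat >> h.py <<'E'
def near(p,k,xy):
    from scipy.ndimage import binary_erosion
    best=None;w=cloud(p)
    for r in silhouettes(p,k):
        q=w[binary_erosion(r["pixels"],iterations=1)];q=q[~np.isnan(q[:,0])]
        if len(q)<30: continue
        d=np.hypot(*(np.median(q,0)[:2]-xy))
        if best is None or d<best[0]: best=(d,q,r["p"])
    return best
def circ(q,r=.055):
    from scipy.optimize import least_squares
    # side-wall points + top rim: fit smallest consistent via top centroid start
    m=np.median(q,0)[:2]
    top=q[q[:,2]>.066]
    (c,R)=cv2.minEnclosingCircle(top[:,:2].astype(np.float32))
    side=q[(q[:,2]>.01)&(q[:,2]<.06)]
    cs=None
    if len(side)>20: cs=least_squares(lambda c:np.hypot(*(side[:,:2]-c).T)-r,np.array(c),loss="soft_l1",f_scale=.002).x
    return np.round(c,4),round(R,4),(None if cs is None else np.round(cs,4)),len(top),len(side)
E
python3 - <<'E'
from h import *
p=get_image("top");s=get_image("scene")
for n,im in(("top",p),("scene",s)):
    b=near(im,"wax_tub",[.542,.071]);print(n,"tub",b[2],circ(b[1]))
for n,im in(("top",p),("scene",s)):
    b=near(im,"riser",[.72,.03])[1]
    t=b[(abs(b[:,2]-.07)<.006)]
    # front edge: min x per y bin
    e=[]
    for y in np.arange(-.3,.35,.02):
        q=t[abs(t[:,1]-y)<.01]
        if len(q)>5:e.append((y,np.percentile(q[:,0],2)))
    e=np.array(e);k=np.polyfit(e[:,1]*0+e[:,0],e[:,1],1);r=e[:,1]-np.polyval(k,e[:,0])
    g=abs(r)<.006;k=np.polyfit(e[g,0],e[g,1],1);print(n,"riser face x=",k,"rms",np.std(r[g]),g.sum(),len(g))
for n,im in(("top",p),("scene",s)):
    b=near(im,"thinner_tin",[.62,.44])[1];t=b[(b[:,2]>.18)&(b[:,2]<.196)]
    print(n,"tin",len(t),np.round(cv2.minAreaRect(t[:,:2].astype(np.float32)*1000),1) if 0 else cv2.minAreaRect(t[:,:2].astype(np.float32)*1000))
    print(np.percentile(b,[1,99],axis=0))
E
```

```text
top tub 0.64 (array([0.5365, 0.0717]), 0.0536, array([0.539 , 0.0716]), 941, 68)
scene tub 0.58 (array([0.5429, 0.0748]), 0.0549, array([0.5405, 0.0727]), 1184, 398)
top riser face x= [0.07158978 0.63615086] rms 0.0010408946037429808 33 33Traceback (most recent call last):
  File "<stdin>", line 13, in <module>
IndexError: too many indices for array: array is 1-dimensional, but 2 were indexed
```

```bash
python3 - <<'E'
from h import *
for n in("top","scene"):
    w=np.load(n+".npz")["w"].reshape(-1,3);w=w[~np.isnan(w[:,0])]
    x=w[:,0]-.0716*w[:,1]
    if n=="top":
        f=(w[:,2]>.015)&(w[:,2]<.06)&(abs(x-.636)<.03)&(w[:,1]>-.25)&(w[:,1]<.33)
        q=w[f];print("front pts",len(q),np.polyfit(q[:,1],q[:,0],1),np.median(x[f]))
    f=(abs(w[:,2]-.07)<.005)&(abs(x-.64)<.03)&(w[:,1]>-.25)&(w[:,1]<.33)
    q=w[f];print(n,"edge pct",np.percentile(x[f],[0.5,1,2,3,5]))
    e=np.array([(y,q[abs(q[:,1]-y)<.01][:,0].min()) for y in np.arange(-.24,.33,.02)])
    k=np.polyfit(e[:,0],e[:,1],1);print(k,np.std(e[:,1]-np.polyval(k,e[:,0])))
    f=(w[:,2]>.18)&(w[:,2]<.197)&(abs(w[:,0]-.62)<.1)&(abs(w[:,1]-.44)<.14)
    q=w[f];print(n,"tin top",len(q),cv2.minAreaRect(q[:,:2].astype(np.float32)*1000))
    th=-.0716;R=np.array([[np.cos(th),np.sin(th)],[-np.sin(th),np.cos(th)]])
    l=q[:,:2]@R.T;print(np.percentile(l,[.5,1,99,99.5],axis=0))
    f=(w[:,2]>.08)&(w[:,2]<.17)&(abs(w[:,0]-.62)<.1)&(abs(w[:,1]-.44)<.14)
    l=w[f][:,:2]@R.T;print("walls",len(l),np.percentile(l,[1,3,10,25,50,90],axis=0).round(4).tolist())
E
```

```text
front pts 758 [0.07255202 0.63434359] 0.6343329951449955
top edge pct [0.6331631  0.63344743 0.63388891 0.6342774  0.63493001]
[0.07254783 0.63316984] 0.0005497445903434643
top tin top 1435 ((616.0680541992188, 437.55078125), (148.5328369140625, 95.34404754638672), 85.59552001953125)
[[0.53664784 0.40709696]
 [0.53749941 0.40797038]
 [0.62931961 0.55248478]
 [0.62998484 0.55370552]]
walls 677 [[0.5352, 0.4046], [0.5356, 0.4054], [0.5361, 0.4058], [0.5365, 0.4065], [0.5376, 0.4179], [0.6078, 0.5259]]
scene edge pct [0.63736976 0.63771032 0.63832348 0.63864408 0.63954698]
[0.07343401 0.63725384] 0.0006989336668008115
scene tin top 3159 ((621.4002075195312, 439.5180969238281), (149.90560913085938, 95.9537353515625), 85.85114288330078)
[[0.54187872 0.40877582]
 [0.54269076 0.40956549]
 [0.63468214 0.55569834]
 [0.63506322 0.55647986]]
walls 1821 [[0.6326, 0.4092], [0.6332, 0.4126], [0.6338, 0.4239], [0.6343, 0.4475], [0.6348, 0.4852], [0.6357, 0.543]]
```

Emit:
{"api": "move_arm", "payload": {"moves": [[0,0,1,2,-2,0,60],[0,0,2,3.5,-4,0,60],[0,0,3,5,-6,0,60],[0,0,4,6.5,-8,0,60],[0,0,4.85,8,-9.5,0,60],[0,0,4.85,9.2,-11,0,60],[0,0,4.85,10.4,-12.4,0,60],[0,0,4.85,11.6,-13.8,0,60]]}}

```text
t: 2.1
position: [0.3512, -0.2093, 0.2371]
orientation: [0.999, -0.036, 0.001, 0.0]
ft_force: [1.0, 0.3, -0.3]
opening: 0.0599
```

```bash
cat >> h.py <<'E'
TH=-.0725
RU=np.array([[np.cos(TH),np.sin(TH)],[-np.sin(TH),np.cos(TH)]])
def to(u,v,z):
    o=get_obs();R=Ro.from_quat(o["orientation"]);w=np.array([u,v])@RU
    d=R.inv().apply(np.r_[w,z]-o["position"])/.025
    yaw=np.degrees(np.arctan2(*R.as_matrix()[[1,0],0]))
    print("t",o["t"],"pos uv",(RU@o["position"][:2]).round(4),o["position"][2].round(4),"F uv",(RU@o["ft_force"][:2]).round(2),"yaw",yaw.round(2),"op",o["opening"],"-> shift",d.round(2),"wz",round((yaw-np.degrees(TH))/5,2),"q",np.round(o["q"],2))
E
python3 -c "from h import *; to(.448,.1115,.237)"
```

```text
t 2.1 pos uv [ 0.3655 -0.1833] 0.2371 F uv [1.01 0.37] yaw -4.16 op 0.05988878620770488 -> shift [  3.3  -11.79  -0.  ] wz -0.0 q [ 0.63  0.05 -0.22  2.07  0.01  1.02 -1.24]
```

Emit:
{"api": "move_arm", "payload": {"moves": [[0,0,0,0.6,-2,0,60],[0,0,0,1,-3.6,0,60],[0,0,0,1.4,-5.2,0,60],[0,0,0,1.8,-6.8,0,60],[0,0,0,2.2,-8.4,0,60],[0,0,0,2.6,-9.8,0,60],[0,0,0,2.6,-9.8,0,60],[0,0,0,2.6,-9.8,0,60]]}}

```text
t: 2.9
position: [0.4334, 0.0289, 0.2366]
orientation: [0.999, -0.035, -0.0, 0.0]
ft_force: [0.2, -0.1, -0.8]
opening: 0.0604
```

```bash
python3 -c "from h import *; to(.448,.1115,.035)"
```

```text
t 2.9 pos uv [0.4301 0.0602] 0.2366 F uv [ 0.25 -0.07] yaw -4.04 op 0.06035590779182419 -> shift [ 0.72 -2.05  8.06] wz 0.02 q [ 0.28  0.12 -0.49  2.    0.06  1.03 -1.88]
```

Emit:
{"api": "move_arm", "payload": {"moves": [[0,0,0,0.72,-2.05,0,60],[0,0,0,0.72,-2.05,1.5,60],[0,0,0,0.72,-2.05,3,60],[0,0,0,0.72,-2.05,4.5,60],[0,0,0,0.72,-2.05,6,60],[0,0,0,0.72,-2.05,7.2,60],[0,0,0,0.72,-2.05,8,60],[0,0,0,0.72,-2.05,8,60]]}}

```text
t: 3.7
position: [0.4532, 0.0762, 0.0345]
orientation: [0.999, -0.037, -0.002, 0.001]
ft_force: [-0.7, 0.2, -0.5]
opening: 0.0599
```

```bash
python3 -c "
from h import *; to(.523,.1115,.035)
w=get_image('wrist');t=get_image('top')
cv2.imwrite('pics/w1.png',np.hstack([w['color'],t['color']])[...,::-1][:,::1])
i=cv2.imread('pics/w1.png');cv2.imwrite('pics/w1.png',cv2.resize(i,(800,300)))"
```

```text
t 3.7 pos uv [0.4465 0.1089] 0.0345 F uv [-0.76  0.1 ] yaw -4.25 op 0.059885331785208704 -> shift [ 3.06 -0.11 -0.04] wz -0.02 q [ 0.07  0.47 -0.42  2.14  0.34  0.6  -2.24]
```

View pics/w1.png

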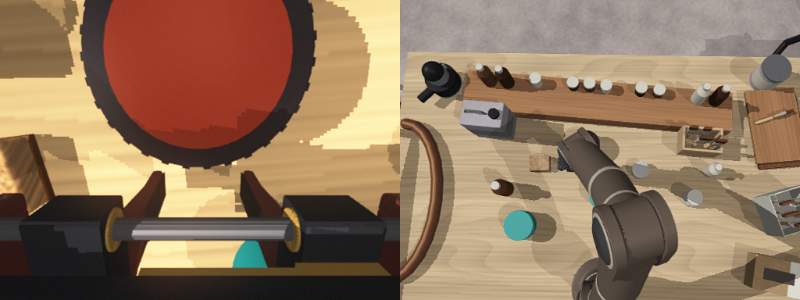

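The tub is centred ahead of both fingers. I'll push it straight back now.

Emit:
{"api": "move_arm", "payload": {"moves": [[0,0,0,0.5,-0.1,0,60],[0,0,0,1,-0.1,0,60],[0,0,0,1.3,-0.1,0,60],[0,0,0,1.6,-0.1,0,60],[0,0,0,1.9,-0.1,0,60],[0,0,0,2.2,-0.1,0,60],[0,0,0,2.5,-0.1,0,60],[0,0,0,2.7,-0.1,0,60]]}}

```text
t: 4.6
position: [0.5227, 0.076, 0.0367]
orientation: [0.999, -0.036, -0.0, 0.0]
ft_force: [-4.7, 0.6, 3.5]
opening: 0.06
```

```bash
python3 -c "from h import *; to(.523,.1115,.035)
s=get_image('scene');b=near(s,'wax_tub',np.array([.58,.07]));c=circ(b[1]);print(c,RU@c[0],RU@c[2])"
```

```text
t 4.6 pos uv [0.5158 0.1136] 0.0367 F uv [-4.78  0.25] yaw -4.14 op 0.060038543849987754 -> shift [0.29 0.09 0.07] wz 0.0 q [ 0.09  0.55 -0.42  1.98  0.34  0.68 -2.19]
(array([0.582 , 0.0727]), 0.0554, array([0.579 , 0.0727]), 1271, 215) [0.57520497 0.11466706] [0.57221285 0.11444975]
```

Emit:
{"api": "move_arm", "payload": {"moves": [[0,0,0,0.12,0.05,0,60],[0,0,0,0.2,0.05,0,60],[0,0,0,0.28,0.05,0,60],[0,0,0,0.28,0.05,0,60]]}}

```text
t: 5.1
position: [0.5296, 0.0741, 0.0366]
orientation: [0.999, -0.036, 0.0, 0.0]
ft_force: [-3.6, 0.5, 2.0]
opening: 0.0599
```

```bash
python3 -c "from h import *; to(.523,.1115,.035)
s=get_image('scene');b=near(s,'wax_tub',np.array([.58,.07]));c=circ(b[1]);print(c,RU@c[0],RU@c[2])"
```

```text
t 5.1 pos uv [0.5229 0.1122] 0.0366 F uv [-3.6   0.27] yaw -4.16 op 0.05985598854304395 -> shift [0.01 0.03 0.07] wz -0.0 q [ 0.09  0.56 -0.41  1.97  0.34  0.68 -2.18]
(array([0.5883, 0.0723]), 0.0547, array([0.5864, 0.0704]), 1236, 136) [0.58151739 0.11472446] [0.57976001 0.11269183]
```

Not firmly against the riser yet, so I'll creep forward in small steps until the force rises.

Emit:
{"api": "move_arm", "payload": {"moves": [[0,0,0,0.06,0,0,60],[0,0,0,0.12,0,0,60],[0,0,0,0.12,0,0,60]]}}

```text
t: 5.5
position: [0.5299, 0.074, 0.0363]
orientation: [0.999, -0.036, -0.002, 0.001]
ft_force: [-10.9, 1.7, 7.3]
opening: 0.0602
```

```bash
python3 -c "from h import *; to(.528,.1115,.035)"
```

```text
t 5.5 pos uv [0.5231 0.1122] 0.0363 F uv [-11.04   0.94] yaw -4.12 op 0.06021016159888069 -> shift [0.2  0.03 0.05] wz 0.01 q [ 0.09  0.56 -0.41  1.96  0.34  0.69 -2.18]
```

Firm contact: a 3 mm command moved the tub 0.2 mm and the force rose to 11 N. Next I'll back off, close the fingers and go to the tub's right-front side.

Emit:
{"api": "move_arm", "payload": {"moves": [[0,0,0,-1,0,0,60],[0,0,0,-2,0,0,30],[0,0,0,-2,1.7,0,0],[0,0,0,-2,3.4,0,0],[0,0,0,-1,3.4,0,0],[0,0,0,0,3.4,0,0],[0,0,0,0.5,3.4,0,0],[0,0,0,0.5,3.4,0,0]]}}

```text
t: 6.3
position: [0.5414, -0.0123, 0.0369]
orientation: [0.999, -0.037, 0.002, -0.0]
ft_force: [-0.4, 0.1, -0.0]
opening: 0.0073
```

```bash
python3 -c "from h import *; to(.5375,.0535,.035)
s=get_image('scene');b=near(s,'wax_tub',np.array([.58,.07]));c=circ(b[1]);print(c,RU@c[0],RU@c[2])
w=get_image('wrist')['color'];cv2.imwrite('pics/w2.png',cv2.resize(np.hstack([w,s['color']]),(800,300))[...,::-1])"
```

```text
t 6.3 pos uv [0.5409 0.027 ] 0.0369 F uv [-0.4  0.1] yaw -4.23 op 0.0073483699444475414 -> shift [-0.14 -1.06  0.08] wz -0.01 q [ 0.25  0.56 -0.41  1.95  0.34  0.69 -2.02]
(array([0.5889, 0.0717]), 0.0546, array([0.586 , 0.0706]), 1227, 150) [0.58215928 0.1141695 ] [0.57934658 0.11286233]
```

View pics/w2.png

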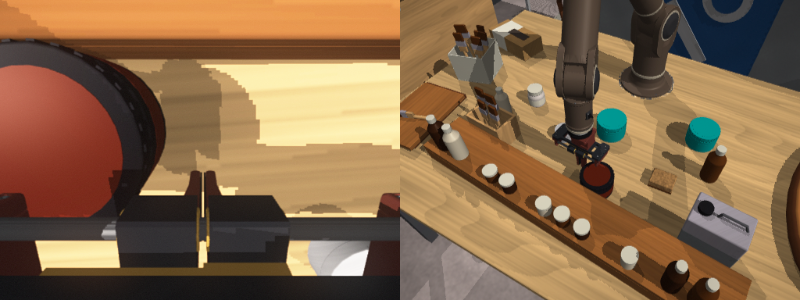

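The tub is against the riser and the closed fingers stand at its right-front side. I'll start the slide.

Emit:
{"api": "move_arm", "payload": {"moves": [[0,0,0,-0.1,-0.5,0,0],[0,0,0,-0.1,-0.8,0,0],[0,0,0,-0.1,-1.1,0,0],[0,0,0,-0.1,-1.4,0,0],[0,0,0,-0.1,-1.7,0,0],[0,0,0,-0.1,-2,0,0],[0,0,0,-0.1,-2.3,0,0],[0,0,0,-0.1,-2.6,0,0]]}}

```text
t: 7.25
position: [0.5299, 0.0441, 0.0354]
orientation: [0.999, -0.039, -0.011, 0.008]
ft_force: [-41.2, -29.7, 43.2]
opening: 0.0005
```

```bash
cat >> h.py <<'E'
def chk(u,v):
    to(u,v,.036)
    s=get_image('scene');b=near(s,'wax_tub',np.array([.58,.07+.2*0])if 0 else np.array([u+.07,v+.02]))
    c=circ(b[1]);print("tub",RU@c[0],RU@c[2],c[1],c[3:],"p",b[2])
    return s
E
python3 -c "from h import *; chk(.538,.15)"
```

```text
t 7.25 pos uv [0.5253 0.0824] 0.0354 F uv [-38.9  -32.63] yaw -4.45 op 0.00048411888917895824 -> shift [ 0.49 -2.71 -0.08] wz -0.06 q [ 0.13  0.57 -0.4   1.96  0.35  0.71 -2.14]
tub [0.58300953 0.13007287] [0.57952764 0.12831604] 0.0536 (1257, 154) p 0.9
```

The finger wedged with too much inward push (about 50 N) and was deflected. I'll back off and use a shallower contact angle.

Emit:
{"api": "move_arm", "payload": {"moves": [[0,0,0,-0.2,0.8,0,0],[0,0,0,-0.2,1.6,0,0],[0,0,0,0.3,2.2,0,0],[0,0,0,0.7,2.2,0,0],[0,0,0,0.7,2.2,0,0]]}}

```text
t: 7.85
position: [0.556, -0.002, 0.0368]
orientation: [0.999, -0.036, 0.001, -0.0]
ft_force: [-0.9, -0.5, -0.7]
opening: 0.0007
```

```bash
python3 -c "from h import *; s=chk(.555,.066);w=get_image('wrist')['color'];cv2.imwrite('pics/w3.png',cv2.resize(np.hstack([w,s['color']]),(800,300))[...,::-1])"
```

```text
t 7.85 pos uv [0.5547 0.0383] 0.0368 F uv [-0.86 -0.58] yaw -4.18 op 0.0006701243832411143 -> shift [ 0.01 -1.11  0.03] wz -0.01 q [ 0.23  0.58 -0.41  1.92  0.34  0.71 -2.03]
tub [0.5828173  0.12995865] [0.57936995 0.12910669] 0.0552 (1228, 155) p 0.97
```

View pics/w3.png

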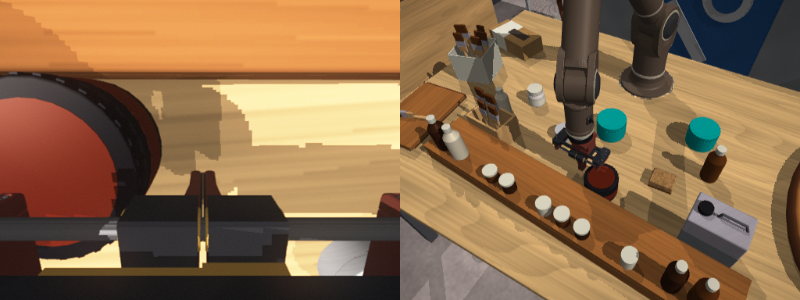

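The tub is still upright and flush with the riser. I'll push in small steps and watch the force.

Emit:
{"api": "move_arm", "payload": {"moves": [[0,0,0,0,-0.5,0,0],[0,0,0,0,-0.9,0,0],[0,0,0,0,-1.2,0,0],[0,0,0,0,-1.4,0,0],[0,0,0,0,-1.6,0,0],[0,0,0,0,-1.8,0,0]]}}

```text
t: 8.6
position: [0.5555, 0.0397, 0.0364]
orientation: [0.999, -0.037, -0.002, 0.002]
ft_force: [-7.7, -8.9, 8.7]
opening: 0.0006
```

```bash
python3 -c "from h import *; chk(.555,.15)"
```

```text
t 8.6 pos uv [0.5512 0.0799] 0.0364 F uv [-7.01 -9.4 ] yaw -4.23 op 0.0005579644071637686 -> shift [ 0.15 -2.81  0.  ] wz -0.01 q [ 0.15  0.59 -0.41  1.91  0.34  0.72 -2.11]
tub [0.5836369  0.14766453] [0.57952928 0.14485962] 0.0534 (1117, 149) p 0.63
```

Emit:
{"api": "move_arm", "payload": {"moves": [[0,0,0,0.1,-0.2,0,0],[0,0,0,0.2,-0.4,0,0],[0,0,0,0.2,-0.7,0,0],[0,0,0,0.2,-1,0,0],[0,0,0,0.2,-1.3,0,0],[0,0,0,0.2,-1.6,0,0]]}}

```text
t: 9.3
position: [0.5618, 0.0789, 0.0356]
orientation: [0.999, -0.037, -0.004, 0.003]
ft_force: [-10.1, -10.4, 5.0]
opening: 0.0006
```

```bash
python3 -c "from h import *; chk(.56,.18)"
```

```text
t 9.3 pos uv [0.5546 0.1194] 0.0356 F uv [ -9.34 -11.09] yaw -4.23 op 0.0005819209214188343 -> shift [ 0.21 -2.43 -0.03] wz -0.02 q [ 0.08  0.6  -0.4   1.88  0.34  0.73 -2.17]
tub [0.58393827 0.18769151] [0.5794735  0.18566277] 0.0539 (1121, 117) p 0.77
```

Emit:
{"api": "move_arm", "payload": {"moves": [[0,0,0,0.1,0.2,0,0],[0,0,0,0.25,0.2,0,0],[0,0,0,0.25,-0.2,0,0],[0,0,0,0.25,-0.5,0,0],[0,0,0,0.25,-0.8,0,0],[0,0,0,0.25,-1.1,0,0],[0,0,0,0.25,-1.4,0,0],[0,0,0,0.25,-1.7,0,0]]}}

```text
t: 10.2
position: [0.5747, 0.124, 0.0366]
orientation: [0.999, -0.036, -0.0, 0.0]
ft_force: [-0.8, -3.9, 1.2]
opening: 0.0001
```

```bash
python3 -c "from h import *; chk(.56,.25)"
```

```text
t 10.2 pos uv [0.5642 0.1653] 0.0366 F uv [-0.55 -3.95] yaw -4.14 op 7.1019492480459e-05 -> shift [-0.17 -3.39  0.02] wz 0.0 q [ 0.    0.62 -0.4   1.84  0.34  0.75 -2.23]
tub [0.58480798 0.23507899] [0.57921712 0.23336952] 0.0531 (1072, 104) p 0.83
```

Force is down to 4 N with the tub tracking the riser. Continuing.

Emit:
{"api": "move_arm", "payload": {"moves": [[0,0,0,-0.05,-0.3,0,0],[0,0,0,-0.05,-0.6,0,0],[0,0,0,-0.05,-0.9,0,0],[0,0,0,-0.05,-1.2,0,0],[0,0,0,-0.05,-1.5,0,0],[0,0,0,-0.05,-1.8,0,0],[0,0,0,-0.05,-2.1,0,0],[0,0,0,-0.05,-2.4,0,0]]}}

```text
t: 11.1
position: [0.5778, 0.1838, 0.0366]
orientation: [0.999, -0.036, -0.0, 0.0]
ft_force: [-1.2, -5.6, 2.2]
opening: 0.0006
```

```bash
python3 -c "from h import *; chk(.563,.284)"
```

```text
t 11.1 pos uv [0.563  0.2252] 0.0366 F uv [-0.76 -5.7 ] yaw -4.15 op 0.0006393100448357172 -> shift [ 0.   -2.35  0.02] wz -0.0 q [-0.1   0.65 -0.4   1.79  0.34  0.78 -2.32]
tub [0.58333411 0.29402708] [0.57908162 0.29321692] 0.0538 (1113, 98) p 0.96
```

Emit:
{"api": "move_arm", "payload": {"moves": [[0,0,0,0,-0.3,0,0],[0,0,0,0,-0.6,0,0],[0,0,0,0,-0.85,0,0],[0,0,0,0,-1.1,0,0],[0,0,0,0,-1.3,0,0],[0,0,0,0,-1.5,0,0],[0,0,0,0,-1.6,0,0],[0,0,0,0,-1.7,0,0]]}}

```text
t: 12.0
position: [0.5809, 0.2256, 0.0365]
orientation: [0.999, -0.036, -0.0, 0.0]
ft_force: [-1.8, -5.2, 2.4]
opening: 0.0007
```

```bash
python3 -c "from h import *; s=chk(.563,.284);w=get_image('wrist')['color'];cv2.imwrite('pics/w4.png',cv2.resize(np.hstack([w,s['color']]),(800,300))[...,::-1])"
```

```text
t 12.0 pos uv [0.563  0.2671] 0.0365 F uv [-1.44 -5.35] yaw -4.16 op 0.0007216922077090263 -> shift [-0.   -0.68  0.02] wz -0.0 q [-0.17  0.67 -0.4   1.74  0.35  0.8  -2.38]
tub [0.58341261 0.33574236] [0.57914563 0.33513167] 0.0538 (1188, 96) p 0.95
```

View pics/w4.png

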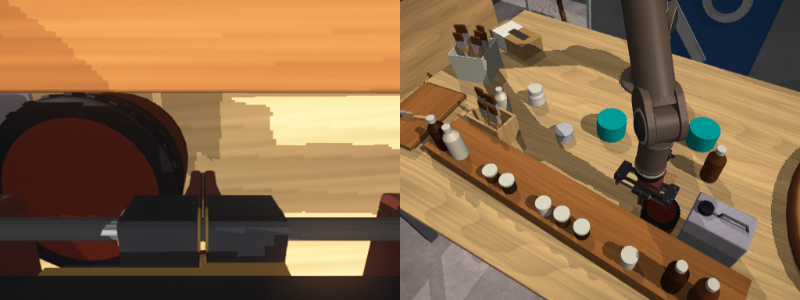

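About 16–18 mm remain (tub against the riser, tin just ahead). Creeping.

Emit:
{"api": "move_arm", "payload": {"moves": [[0,0,0,0,-0.12,0,0],[0,0,0,0,-0.24,0,0],[0,0,0,0,-0.34,0,0],[0,0,0,0,-0.42,0,0],[0,0,0,0,-0.48,0,0],[0,0,0,0,-0.48,0,0]]}}

```text
t: 12.75
position: [0.5819, 0.2378, 0.0366]
orientation: [0.999, -0.036, -0.0, 0.0]
ft_force: [-2.1, -3.5, 2.0]
opening: 0.0004
```

```bash
cat >> h.py <<'E'
def tin(s):
    w=cloud(s).reshape(-1,3);w=w[~np.isnan(w[:,0])]
    f=(w[:,2]>.183)&(w[:,2]<.195)&(abs(w[:,0]-.62)<.1)&(abs(w[:,1]-.44)<.12)
    l=w[f][:,:2]@RU.T;print("tin n",f.sum(),"v lo/hi",np.percentile(l[:,1],[.5,1,2,99]).round(4),"u",np.percentile(l[:,0],[1,99]).round(4))
E
python3 -c "from h import *; s=chk(.563,.284);tin(s)"
```

```text
t 12.75 pos uv [0.5632 0.2793] 0.0366 F uv [-1.86 -3.61] yaw -4.16 op 0.0004444389495654364 -> shift [-0.01 -0.19  0.02] wz -0.0 q [-0.18  0.68 -0.4   1.73  0.34  0.8  -2.39]
tub [0.58411019 0.34822568] [0.57935178 0.34747904] 0.0535 (1199, 92) p 0.61
tin n 2861 v lo/hi [0.4101 0.4109 0.4125 0.5555] u [0.5422 0.6333]
```

Emit:
{"api": "move_arm", "payload": {"moves": [[0,0,0,0,-0.05,0,0],[0,0,0,0,-0.1,0,0],[0,0,0,0,-0.15,0,0],[0,0,0,0,-0.15,0,0]]}}

```text
t: 13.25
position: [0.5822, 0.2415, 0.0366]
orientation: [0.999, -0.036, -0.0, 0.0]
ft_force: [-1.4, -4.4, 2.4]
opening: 0.0002
```

```bash
python3 -c "from h import *; s=chk(.563,.284);tin(s)"
```

```text
t 13.25 pos uv [0.5632 0.283 ] 0.0366 F uv [-1.03 -4.47] yaw -4.16 op 0.00023622009550998798 -> shift [-0.01 -0.04  0.02] wz -0.0 q [-0.19  0.68 -0.4   1.73  0.34  0.81 -2.39]
tub [0.58417761 0.351439  ] [0.5791835  0.35117656] 0.0535 (1186, 89) p 0.59
tin n 2862 v lo/hi [0.4108 0.4111 0.4127 0.5554] u [0.5424 0.6335]
```

Emit:
{"api": "move_arm", "payload": {"moves": [[0,0,0,0,-0.04,0,0],[0,0,0,0,-0.08,0,0],[0,0,0,0,-0.08,0,0]]}}

```text
t: 13.65
position: [0.5824, 0.2435, 0.0366]
orientation: [0.999, -0.036, -0.0, 0.0]
ft_force: [-1.3, -3.4, 2.6]
opening: 0.0007
```

```bash
python3 -c "from h import *; s=chk(.563,.284);tin(s)"
```

```text
t 13.65 pos uv [0.5632 0.2851] 0.0366 F uv [-1.03 -3.5 ] yaw -4.15 op 0.000667955056697193 -> shift [-0.01  0.04  0.02] wz 0.0 q [-0.19  0.68 -0.4   1.72  0.34  0.81 -2.4 ]
tub [0.58452418 0.35356971] [0.5792381  0.35318579] 0.0531 (1210, 84) p 0.95
tin n 2860 v lo/hi [0.4101 0.411  0.4126 0.5556] u [0.5425 0.6331]
```

Emit:
{"api": "move_arm", "payload": {"moves": [[0,0,0,0,-0.04,0,0],[0,0,0,0,-0.08,0,0],[0,0,0,0,-0.08,0,0]]}}

```text
t: 14.05
position: [0.5824, 0.2439, 0.0366]
orientation: [0.999, -0.037, -0.0, 0.001]
ft_force: [-3.2, -8.1, 3.6]
opening: 0.0005
```

```bash
python3 -c "from h import *; s=chk(.563,.284);tin(s)"
```

```text
t 14.05 pos uv [0.5632 0.2854] 0.0366 F uv [-2.63 -8.28] yaw -4.21 op 0.0004896069432357067 -> shift [-0.01  0.06  0.02] wz -0.01 q [-0.2   0.68 -0.4   1.72  0.35  0.81 -2.4 ]
tub [0.58259295 0.35393076] [0.57922361 0.35338527] 0.0542 (1238, 96) p 0.83
tin n 2846 v lo/hi [0.4102 0.411  0.4127 0.5554] u [0.5425 0.6333]
```

Contact with the tin: a 2 mm command moved the finger 0.3 mm, the force rose to 8 N, and the tin hasn't moved. Retreating right, then up.

Emit:
{"api": "move_arm", "payload": {"moves": [[0,0,0,0,0.3,0,0],[0,0,0,0,1,0,0],[0,0,0,-0.5,2.2,0,0],[0,0,0,-1,3.2,-1,0],[0,0,0,-1.5,3.2,-3,0],[0,0,0,-2,3.2,-5,0],[0,0,0,-3,4,-6,0],[0,0,0,-3,5,-6,0]]}}

```text
t: 14.95
position: [0.4984, 0.1281, 0.191]
orientation: [0.999, -0.034, 0.004, -0.001]
ft_force: [0.6, -0.5, -0.2]
opening: 0.0006
```

```bash
python3 -c "
from h import *
s=chk(.56,.284);tin(s)
for k in 'thinner_tin brush_box salve_tin sanding_block bottle_c filler_jar bottle_b'.split(): print(k,[(np.round(r['centre'],3).tolist(),round(r['p'],2)) for r in tip_of(s,k)][:3])
t=get_image('top');b=near(t,'wax_tub',np.array([.605,.325]));c=circ(b[1]) if b is not None else None;print(c)
if c: print(RU@c[0])
cv2.imwrite('pics/f.png',cv2.resize(np.hstack([t['color'],s['color']]),(800,300))[...,::-1])"
```

```text
t 14.95 pos uv [0.4878 0.1638] 0.191 F uv [ 0.65 -0.44] yaw -3.93 op 0.00063966040804673 -> shift [ 2.86 -4.78  6.24] wz 0.04 q [ 0.07  0.31 -0.5   1.9   0.18  0.97 -2.16]
tub [0.58221573 0.35360258] [0.57913112 0.35327829] 0.055 (1607, 78) p 0.71
tin n 2856 v lo/hi [0.4102 0.411  0.4127 0.5552] u [0.5424 0.6333]
thinner_tin [([0.621, 0.436, 0.0], 0.66)]
brush_box [([0.561, -0.37, -0.001], 0.75)]
salve_tin [([0.451, -0.142, 0.001], 0.85)]
sanding_block [([0.466, 0.255, 0.002], 0.62)]
bottle_c [([0.365, 0.378, -0.001], 0.59), ([0.449, -0.419, 0.005], 0.57)]
filler_jar [([0.341, -0.341, 0.001], 0.63), ([0.603, 0.312, -0.001], 0.36)]
bottle_b [([0.365, 0.378, -0.001], 0.59), ([0.449, -0.419, 0.005], 0.57)]
(array([0.6   , 0.3083]), 0.0546, array([0.6022, 0.3095]), 730, 73)
[0.57609164 0.35095201]
```

View pics/f.png

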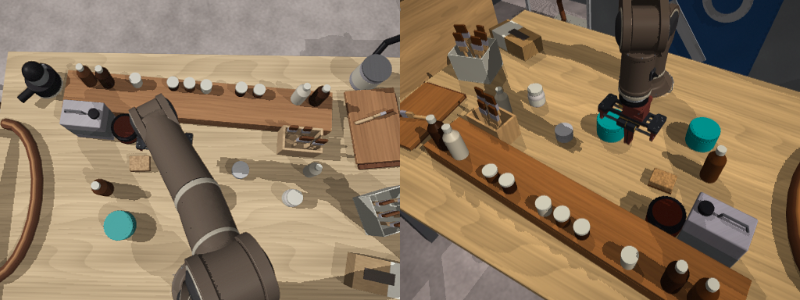

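Emit:
{"api": "move_arm", "payload": {"moves": [[0,0,0,0,0,0,0],[0,0,0,0,0,0,0]]}}

```text
t: 15.7
position: [0.4986, 0.1265, 0.1865]
orientation: [0.999, -0.036, -0.0, -0.0]
ft_force: [0.5, -0.2, -0.9]
opening: 0.0003
```

```bash
python3 -c "
from h import *
print(finish_job())"
```

```text
the job is handed in; nothing more can be done
None
```

The wax tub is back in its place, against the riser's front face and touching the right side of the thinner tin. I handed the job in at about 15.7 s; no verdict was reported.

I pushed it straight back with both fingers open, until the force rose to 11 N with no more travel. Then I slid it left along the riser with the fingers closed, and stopped at first contact with the tin, at about 8 N.

**Last checks:**
- **Tub:** it stands upright. By the scene camera its centre is about 55 mm from the riser face and about 55 mm from the tin's side, so both gaps are about zero, within 2–3 mm.
- **Tin and bystanders:** the tin's edges read within about 1–2 mm of the start. The bystanders are within about 4 mm, which is detector noise.
- **Arm:** it is raised clear, and the force reads about zero.

**What went wrong or disagreed:**
- **First slide attempt:** the contact angle was too steep and the finger wedged, with about 50 N sideways and 43 N vertical at the wrist. The tub stayed upright against the riser, so I backed off and redid the slide at a shallower angle, at about 4–11 N.
- **Cameras:** the top and scene cameras differ by 2–5 mm in absolute position. Within each camera, the tub, riser and tin agree.

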